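# Run the lens carrier out to the gauge and hold it

## Task

Slide the lens carrier plate outward along its stand, squared up and centred on it, until the plate's outer end is level with the tip of the gauge pointer, without lifting the plate, letting it tip, touching the gauge or shaking the lens out of its seat. Out there the plate no longer balances by itself, so finish still holding it, flat on the stand and at rest: do not let go. Leave the loose screwdriver and the red pliers where they lie.

Things in the scene. Friction and masses are not known exactly. Their poses are not given: they have to be found in the camera images.
- stand: Low steel stand, fixed: a flat smooth top 140 mm long (x) by 100 mm wide (y), 70 mm above the bench, on a grey body and a 150 x 110 mm foot. Origin at the centre of its underside, on the bench. Its x axis is the long, outward direction (roughly to the robot's right), in which the plate is to be slid; its outer edge is at x = +70 mm.
- plate: Loose aluminium carrier plate, 240 mm (x) by 90 mm (y) by 10 mm, about 0.5 kg, lying on the stand, at first a little askew. Origin at the centre of its underside, x towards its outer end (the end with the lens), z up. It slides with ordinary metal friction and has no guide rails. It balances roughly about its middle and tips once that is beyond the stand's edge, unless held.
- plate_grip (a point): Centre height for gripping the black upright grip block fixed on the plate near its inner end: block 46 mm long (plate x), 14 mm thick (plate y), 36 mm tall above the plate's top face. The point lies at plate x = -90 mm, y = 0, 20 mm above the plate's top face. Axes as the plate's; close the fingers along y.
- plate_end (a point): Middle of the plate's outer end face, at half thickness (plate x = +120 mm, y = 0, z = 5 mm). Axes as the plate's.
- seat (a point): Centre of the lens seat on the plate's top face: plate x = +75 mm, y = 0. A raised ring 6 mm high, 71 mm inside and 79 mm outside, round a 50 mm window.
- lens: Clear round uncut lens blank, 66 mm across and 9 mm thick, 22 g, lying loose in the seat with about 2 mm of play. Origin at the centre of its underside.
- gauge: Fixed stop gauge standing on the bench beyond the stand's outer edge and beside the plate's path (on the side away from the robot): round 56 mm foot, 10 mm upright 126 mm tall, and a thin pointer at 85 mm height. Origin at the centre of its underside; axes parallel to the stand's; the pointer runs along -y.
- pointer_tip (a point): Tip of the gauge's pointer, 85 mm above the bench, 10 mm above the plate's mid-thickness. Axes parallel to the stand's. A centred plate passes it with 10 mm or more between its long edge and the tip. The plate's end belongs at the same place along the stand's x axis as this tip.
- screwdriver: Loose black precision screwdriver, 101 mm long and 11 mm thick, lying on the bench in front of the overhang; bystander. Origin at the centre of its underside.
- pliers_red: Loose red-handled pliers, 119 mm long, 10 mm thick, lying on the bench to the right; bystander. Origin at the centre of its underside.

How it is judged:
By the outcome, as a careful person would: the job done as asked, in the order asked, and still so for the second after the job is handed in, while the arm keeps its last pose, push and grip.
It also fails if it takes over 35 s, if anything falls off the work surface, if the arm or the gripper's body presses on something with over 40 N, if the wrist force passes 120 N, or if a joint passes its speed limit or range.

## Robot

A 6-joint arm with a two-finger parallel gripper is mounted at the origin on a cart in front of the work surface, level with it; the furniture and walls round the work are solid. World frame = base frame: x ahead of the robot, y to its left, z up, the work surface at z = 0. Lengths are in mm, angles in rad, forces in N, time in s.
With the tool pointing down it reaches from about 400 to 925 mm from the base axis. Payload 12.5 kg.
Tool frame: the origin (TCP) lies midway between the tips of the shut fingers; the grasp point (between the pads) lies 19 mm behind it; z points along the fingers, y is the line along which they close (so a half turn about z gives the same grasp; the last joint's range is limited). The gripper opens to 95 mm and grips with 3 to 60 N. Pads are 20 mm wide; open, the fingers measure 119 mm over their backs; the gripper's body (75 mm by 180 mm) begins 59 mm behind the grasp point.
Start: joints at [1.042, 0.491, 1.559, -0, 1.092, -0.106], TCP at [256.433, 569.99, 214.661] pointing down, gripper open.
Joint ranges: [-3.1, 3.1], [-0.84, 2.19], [0.05, 2.79], [-1.13, 4.28], [0.06, 2.93], [-2.69, 2.69]. Speed limits (rad/s): [2.22, 2.22, 2.79, 3.14, 3.14, 3.14].

## Interface

Orientations are given as [roll, pitch, yaw] about the fixed x, y, z axes, in that order (R = Rz(yaw) Ry(pitch) Rx(roll)).
In Python, from cell import env gives the robot as it stands.
- The arm moves only by the tool arm_command, never from a script. Its argument "targets" is a list of rows, each a list of 5 numbers: the shift along the tool's x, y, z in mm, then the turn about the tool's z in degrees, then the opening, from 0 (shut) to 1 (fully open). In form: [[tx, ty, tz, roll, fingers], ...]. A call has 1 to 5 rows; each row is the pose to reach, as a shift and turn from the pose commanded when the call began, along the tool's axes at that moment; what a row does not reach only later rows make up. A row lasts 1/10 s, in which the tool goes at most 50 mm and 8.59 degrees, less where a joint would pass 70% of its speed; a pose out of reach is approached as far as the arm can. A call with a gripper value outside its range is refused whole. The fingers move at their own pace and stop on an object; the grip force is fixed at half the most. Time passes only in rows, so rows that repeat a pose let the fingers close. It gives the time, the measured TCP pose, the force, the opening and the grip force at its end, in the units of the state.
- env.state(): the state, without advancing time (a new reading comes with each control period).
- env.read_camera(name): name is "scene" or "top" or "wrist"; returns a dict with "frame" (400x640x3 uint8, red, green, blue), "vertical_fov" (degrees; the focal length in pixels is half the picture's height over the tangent of half this angle, whatever the lens; pixels are square), "cx", "cy" (the principal point, pixels), "world_from_camera" (4x4, takes a point from camera to world coordinates); the wrist camera has in their place "hand_eye" (4x4, takes a point from camera to tool coordinates, whose origin is the TCP and whose axes are the flange's). Camera axes: x right, y down, z forward; pixel columns grow to the right and rows downward; lengths in mm; the calibration is good to about 2 mm. A picture is of the moment at which its call begins: read the wrist's pose just before it. There is no depth.
- env.job_done(): hands the job in; it is judged then, once.
The state is a dict: "t": time; "joints": joint angles; "qvel": joint speeds; "tau": joint torques, N m; "eef_pos": TCP position; "tcp_rot": TCP orientation; "ft_force": force on the tool from outside, world axes, zero at the start; "moment": the same for the moment, N m; "opening": opening from 0.0 (shut) to 1.0 (fully open); "grip_force": force on a finger pad.
Only numpy, scipy, OpenCV 4.12 (cv2) and the standard library are available. Lean on these libraries where they do the work, as an engineer would, in place of code of your own. Each camera call takes 0.05 s, during which the arm holds its last target. There are 200 camera calls.

## Working session

There is one attempt and no reset: what is moved stays moved. The work goes in short steps, Python scripts to look and compute and a tool call to move; the robot and the scene stay as the last step left them, time stands still between calls to the robot, and variables do not carry over. Pictures are saved under pics/ and viewed, at most 11 in all, crops included, and the job is handed in when it is done.

Besides the shell and the picture viewer there is one more tool, called by a JSON object that holds its "fn" and its "kwargs". arm_command: Moves the arm, as the interface text tells. Its arguments: {"type":"object","properties":{"targets":{"type":"array","items":{"type":"array","items":{"type":"number"}}}},"required":["targets"]}

```bash
mkdir -p pics
cat > h.py <<'E'
import numpy as np, cv2
from cell import env
from scipy.spatial.transform import Rotation as R
def cam(n):
    s=env.state(); c=env.read_camera(n); f=c['frame']
    F=f.shape[0]/2/np.tan(np.radians(c['vertical_fov'])/2)
    if n=='wrist':
        T=np.eye(4);T[:3,:3]=R.from_euler('xyz',s['tcp_rot']).as_matrix();T[:3,3]=s['eef_pos'];T=T@np.array(c['hand_eye'])
    else: T=np.array(c['world_from_camera'])
    return f,F,c['cx'],c['cy'],T
def ray(C,u,v,z):
    f,F,cx,cy,T=C; d=T[:3,:3]@np.array([(u-cx)/F,(v-cy)/F,1]); o=T[:3,3]
    return o+d*(z-o[2])/d[2]
def proj(C,p):
    f,F,cx,cy,T=C; q=T[:3,:3].T@(np.array(p)-T[:3,3]); return np.array([cx+F*q[0]/q[2],cy+F*q[1]/q[2]])
def save(n,f): cv2.imwrite('pics/'+n+'.png',cv2.cvtColor(f,cv2.COLOR_RGB2BGR))
E
python3 - <<'E'
from h import *
print(env.state())
for n in('top','scene'):
    C=cam(n); save(n+'0',C[0]); print(C[1:4],C[4].round(3).tolist())
E
```

```text
{'t': 0.0, 'joints': array([ 1.04239587e+00,  4.91564048e-01,  1.55944409e+00, -1.33162229e-05,
        1.09170593e+00, -1.05586265e-01]), 'qvel': array([-0.00145195,  0.00110145,  0.00177374,  0.00191285,  0.00047973,
       -0.00014926]), 'tau': array([ 4.66196871e-04, -6.12649155e+01, -2.58168858e+01,  6.92818500e-02,
        4.83222515e-02, -1.61494731e-04]), 'eef_pos': array([256.30634981, 569.7614065 , 214.06080945]), 'tcp_rot': array([-3.14047624e+00, -1.06441741e-04,  2.71878455e+00]), 'ft_force': array([-0.38181168,  0.44860329,  0.93422262]), 'moment': array([ 0.01658654, -0.00752498, -0.00836257]), 'grip_force': 0.0, 'opening': 1.0020534985727747}
(np.float64(441.07619976981454), 313.7701125245083, 202.59544032000989) [[-0.022, -0.995, 0.096, 408.055], [-1.0, 0.023, 0.014, 67.124], [-0.016, -0.095, -0.995, 1011.302], [0.0, 0.0, 0.0, 1.0]]
(np.float64(459.1057800356085), 320.19485079849574, 193.89959724658445) [[0.839, -0.263, 0.476, 57.473], [-0.544, -0.413, 0.731, -624.888], [0.004, -0.872, -0.49, 569.036], [0.0, 0.0, 0.0, 1.0]]
```

View pics/top0.png

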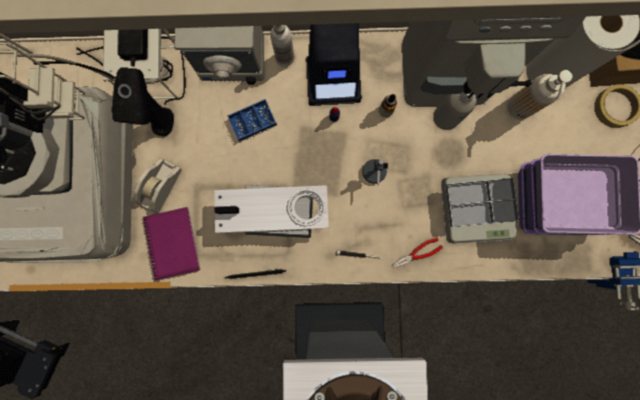

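View pics/scene0.png

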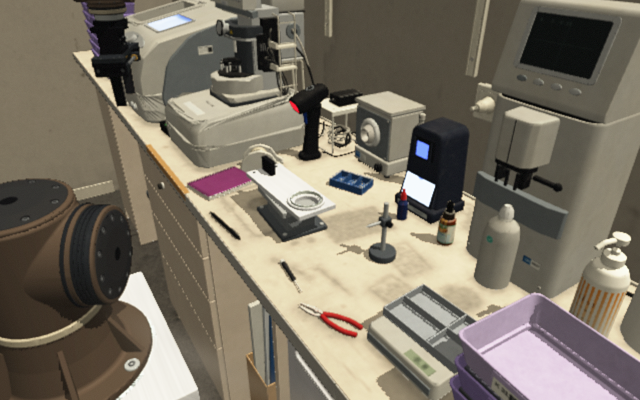

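The top view shows the plate (pixels about 215–328, 187–232), the grip block at (227,209), the seat at (306,208), the gauge at (375,171), the screwdriver at (357,254) and the pliers at (418,252). The scene view shows the gauge post at (383,230). Next I measure.

Run:
```python
from h import *
C=cam('top');f=C[0]
hsv=cv2.cvtColor(f,cv2.COLOR_RGB2HSV)
m=((hsv[...,1]<30)&(hsv[...,2]>165)).astype(np.uint8); m[:180]=0;m[240:]=0;m[:,:205]=0;m[:,335:]=0
m=cv2.morphologyEx(m,cv2.MORPH_CLOSE,np.ones((3,3)))
c=max(cv2.findContours(m,0,2)[0],key=cv2.contourArea)
r=cv2.minAreaRect(c);b=cv2.boxPoints(r);print(r)
P=np.array([ray(C,*(p),80) for p in b]);print(P.round(1))
print('ctr',P.mean(0).round(1),[np.linalg.norm(P[i]-P[i-1]).round(1) for i in range(4)])
print('block',ray(C,227,209.5,116),'gaugefoot',ray(C,372,176,10))
crop=lambda f,x,y,w,h,s:cv2.resize(f[y:y+h,x:x+w],None,fx=s,fy=s,interpolation=cv2.INTER_CUBIC)
a=crop(f,195,140,220,120,3.6)[:430]
save('t1',a)
S=cam('scene'); save('s1',crop(S[0],230,140,190,140,4.2))
```

```text
((270.51275634765625, 208.31951904296875), (42.406097412109375, 112.35017395019531), 87.70938873291016)
[[531.  293.8  80. ]
 [534.9  54.   80. ]
 [444.7  52.6  80. ]
 [440.5 290.2  80. ]]
ctr [487.8 172.7  80. ] [np.float64(90.5), np.float64(239.9), np.float64(90.2), np.float64(237.6)]
block [484.11651971 257.47182482 116.        ] gaugefoot [562.35112086 -53.1725016   10.        ]
```

View pics/t1.png

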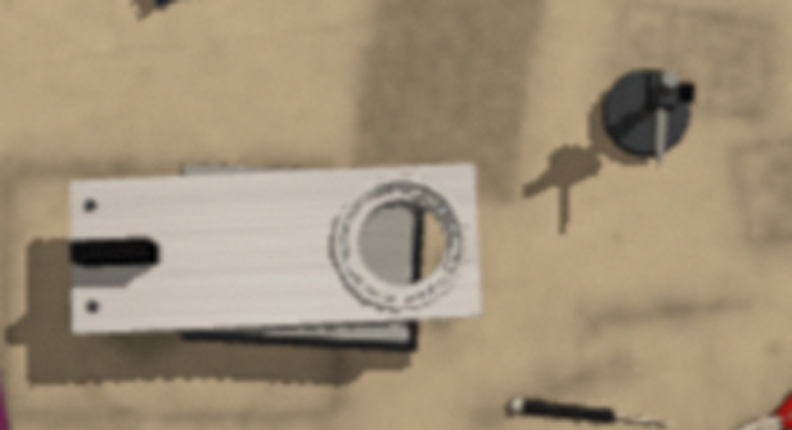

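View pics/s1.png

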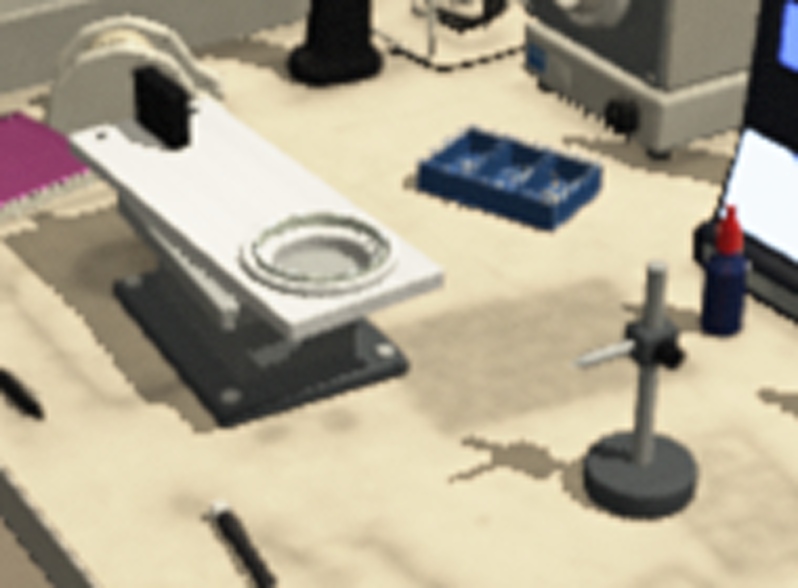

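The crops give the pointer tip at about (660,163) in the top crop and (577,363) in the scene crop. The stand's near edge runs from (183,335) to (413,347) in the top crop, so it is skewed the opposite way to the plate.

```bash
cat >> h.py <<'E'
def shift(p,yawdeg):
    "tool shift (mm) and roll (deg) from present measured pose to TCP p with world yaw"
    s=env.state(); M=R.from_euler('xyz',s['tcp_rot']).as_matrix()
    y=np.degrees(np.arctan2(M[1,0],M[0,0])); r=(y-yawdeg+180)%360-180
    return (M.T@(np.array(p)-s['eef_pos'])).round(1), round(r,2)
E
python3 - <<'E'
from h import *
T=cam('top');S=cam('scene');W=cam('wrist')
print('he',np.array(env.read_camera('wrist')['hand_eye']).round(3).tolist(),W[1:4])
ut=(195+660/3.6,140+163/3.6);us=(230+577/4.2,140+363/4.2)
print('tip top',ray(T,*ut,85).round(1),'scene',ray(S,*us,85).round(1))
for u,v in((183,335),(413,347),(413,323),(183,163)): print('stand',ray(T,195+u/3.6,140+v/3.6,70).round(1))
print(shift([480,160,330],91),shift([480,160,330],-89))
E
```

```text
he [[-0.0, -0.972, -0.234, 65.432], [1.0, -0.0, -0.001, 0.303], [0.0, -0.234, 0.972, -169.728], [0.0, 0.0, 0.0, 1.0]] (np.float64(345.8475964568692), 318.0412595879892, 202.9935813110904)
tip top [530.7 -56.8  85. ] scene [534.9 -57.7  85. ]
stand [436.6 227.1  70. ]
stand [426.5  90.8  70. ]
stand [440.7  90.5  70. ]
stand [539.5 226.3  70. ]
(array([-372.1, -282.1, -115.4]), np.float64(64.77)) (array([-372.1, -282.1, -115.4]), np.float64(-115.23))
```

{"fn": "arm_command", "kwargs": {"targets": [[0,0,-50,0,1],[-20,-45,-80,0,1],[-40,-90,-110,8,1],[-60,-135,-115,16,1],[-75,-180,-115,24,1]]}}

```text
t: 0.9
eef_pos: [251.8, 384.5, 330.3]
tcp_rot: [3.139, -0.0, 2.295]
ft_force: [1.6, -0.7, 0.1]
opening: 0.997
grip_force: 0.0
```

```bash
python3 -c "
from h import *
print(env.state()['t'],env.state()['eef_pos'],shift([480,185,330],91))"
```

```text
0.9 [251.83484054 384.45358469 330.32492951] (array([-300.5,   38.9,    0.4]), np.float64(40.47))
```

{"fn": "arm_command", "kwargs": {"targets": [[-48,6,0,7,1],[-96,12,0,14,1],[-144,19,0,21,1],[-192,25,0,28,1],[-240,31,0,35,1]]}}

```text
t: 1.4
eef_pos: [436.0, 225.9, 329.4]
tcp_rot: [3.141, -0.0, 1.684]
ft_force: [1.3, 0.8, -0.3]
opening: 1.0
grip_force: 0.0
```

```bash
python3 -c "
from h import *
print(env.state()['eef_pos'],shift([480,185,330],91))"
```

```text
[436.02105521 225.86881647 329.43672194] (array([-45.6,  39.1,  -0.6]), np.float64(5.48))
```

{"fn": "arm_command", "kwargs": {"targets": [[-24,20,0,3,1],[-45,39,0,5.5,1],[-45,39,0,5.5,1],[-45,39,0,5.5,1]]}}

```text
t: 1.8
eef_pos: [478.8, 187.2, 328.9]
tcp_rot: [-3.141, -0.0, 1.592]
ft_force: [-0.9, -1.0, -0.8]
opening: 1.002
grip_force: 0.0
```

```bash
python3 -c "
from h import *
print(env.state()['eef_pos'],env.state()['qvel'].round(3))
C=cam('wrist');save('w0',C[0]);np.save('w0T',C[4])
save('w0b',cv2.resize(C[0],(800,500)))"
```

```text
[478.80463395 187.19096084 328.93631823] [ 0.025 -0.013  0.009 -0.    -0.    -0.001]
```

View pics/w0b.png

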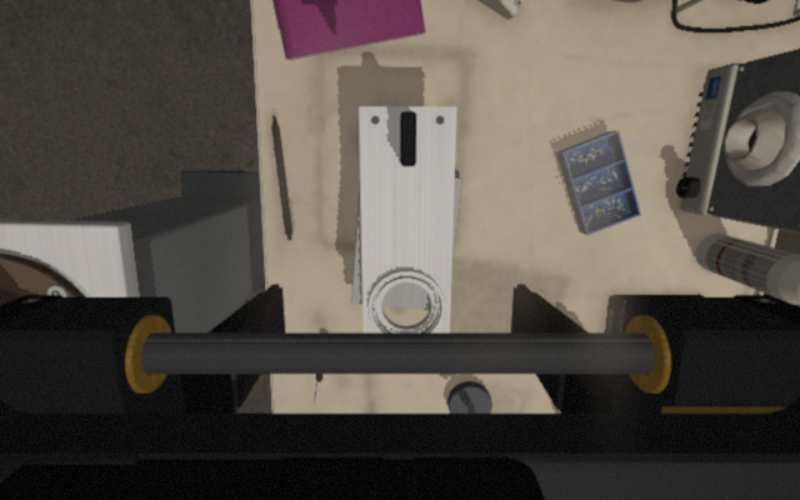

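The wrist view (scaled 1.25x) shows the block at (408,138), the plate edges at x≈360 and 456, and slivers of the stand at lower left (352,300) and upper right (459,172). The gripper hides the plate's outer end.

Run:
```python
from h import *
f=cv2.cvtColor(cv2.imread('pics/w0.png'),cv2.COLOR_BGR2RGB)
C=cam('wrist'); C=(f,)+C[1:4]+(np.load('w0T.npy'),)
g=cv2.cvtColor(f,cv2.COLOR_RGB2GRAY)
m=(g<50).astype(np.uint8);m[:85]=0;m[140:]=0;m[:,:312]=0;m[:,340:]=0
c=max(cv2.findContours(m,0,2)[0],key=cv2.contourArea);r=cv2.minAreaRect(c);b=cv2.boxPoints(r)
P=np.array([ray(C,*p,116) for p in b]);print('block',r,P.round(1).tolist(),P.mean(0).round(1))
hsv=cv2.cvtColor(f,cv2.COLOR_RGB2HSV)
m=(hsv[...,1]<25)&(g>150)
L=[];Rr=[]
for v in range(95,215,5):
    x=np.where(m[v,283:368])[0]+283
    L.append(ray(C,x[0]-.5,v,80)[:2]);Rr.append(ray(C,x[-1]+.5,v,80)[:2])
for n,E in(('L',L),('R',Rr)):
    E=np.array(E);k=np.polyfit(E[:,1],E[:,0],1);print(n,np.degrees(k[0]).round(2),np.polyval(k,[80,172,260]).round(1),(E[:,0]-np.polyval(k,E[:,1])).round(1))
print('camera',C[4][:3,3])
a=cv2.resize(f[80:270,270:385],None,fx=3.1,fy=3.1,interpolation=cv2.INTER_CUBIC)
a=np.clip(a.astype(float)*1.3,0,255).astype(np.uint8);save('w1',a)
```

```text
block ((326.0, 110.5), (41.0, 10.0), 90.0) [[479.6, 283.3, 116.0], [490.1, 283.5, 116.0], [491.4, 241.2, 116.0], [480.6, 240.9, 116.0]] [485.4 262.2 116. ]
L -0.88 [443.8 442.4 441.1] [-0.8  0.3  0.2  0.1  0.  -0.  -0.1 -0.2 -0.3 -0.4 -0.5  0.6  0.6  0.5
  0.4  0.3  0.2  0.1  0.  -0.  -0.1 -0.2 -0.3 -0.4]
R -1.44 [535.5 533.2 531. ] [-0.2 -0.   0.1  0.3 -0.7 -0.6 -0.4 -0.3 -0.1  0.1  0.2  0.4  0.5  0.7
  0.9 -0.2 -0.   0.1  0.3  0.5  0.6 -0.5 -0.3 -1.4]
camera [477.48093636 252.78622119 498.66966806]
```

View pics/w1.png

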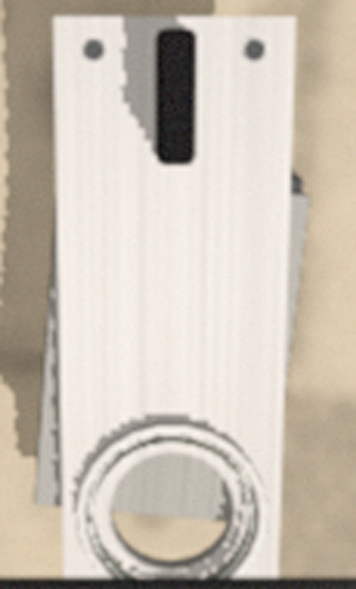

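The crop shows the stand's far edge running (307,195)→(291,375), its near outer corner at (37,503), and its outer edge through the window at (115,513)→(222,520).

Run:
```python
from h import *
f=cv2.cvtColor(cv2.imread('pics/w0.png'),cv2.COLOR_BGR2RGB)
C=cam('wrist'); C=(f,)+C[1:4]+(np.load('w0T.npy'),)
for n,u,v in(('fi',307,195),('f2',291,375),('n1',54,260),('no',37,503),('o1',60,506),('o2',115,513),('o3',222,520)):
    print(n,ray(C,270+u/3.1,80+v/3.1,70).round(1))
g=cv2.cvtColor(f,cv2.COLOR_RGB2GRAY)
for v in range(145,205,8): print(v,g[v,356:374])
for v in range(160,243,12): print(v,g[v,278:294])
```

```text
fi [540.  226.5  70. ]
f2 [537.5 153.4  70. ]
n1 [440.2 198.7  70. ]
no [433.1  95.6  70. ]
o1 [442.8  94.5  70. ]
o2 [466.1  91.8  70. ]
o3 [511.6  89.7  70. ]
145 [180 180 183 182 182 184 184 170 149 144 144 144 142 138 139 146 149 153]
153 [181 181 182 181 182 184 181 165 146 144 144 143 137 141 151 152 156 157]
161 [181 180 181 180 183 184 177 157 146 146 146 137 135 142 145 147 148 151]
169 [182 183 181 181 183 185 174 152 145 145 136 128 139 141 146 148 149 149]
177 [183 183 181 181 184 185 168 148 147 136 128 137 142 143 147 149 151 153]
185 [183 182 181 181 182 180 165 147 135 129 138 141 145 148 154 154 156 156]
193 [182 182 179 180 184 177 157 137 132 140 138 142 147 150 153 153 155 155]
201 [182 178 178 182 185 175 148 140 147 151 151 150 151 152 151 153 156 156]
160 [107 109 107 108 109 109 108 107  91  92 146 181 185 184 184 184]
172 [105 104 105 105 106 105 103  93  89  98 133 172 185 184 184 184]
184 [103 102 104 106 103 104  98 116 139 124 121 166 185 186 185 183]
196 [ 86  86  86  86  88  82 108 139 143 123 110 157 184 184 184 183]
208 [104 104 103 104  99 111 136 145 124  95  97 150 183 185 184 184]
220 [105 106 103 103 108 132 145 143 136 110  95 136 176 183 182 181]
232 [156 154 153 142 135 143 145 144 142 124  95 126 165 182 183 181]
```

Run:
```python
from h import *
C=cam('wrist'); C=C[:4]+(np.load('w0T.npy'),)
for n,q in(('far',[(368.3,145),(366.4,161),(364.6,177),(362.8,193)]),('near',[(284.7,184),(284,196),(283.2,208),(282.4,220)])):
    E=np.array([ray(C,*p,70)[:2] for p in q]);k=np.polyfit(E[:,1],E[:,0],1);print(n,np.degrees(np.arctan(k[0])).round(2),np.polyval(k,[92,160,227]).round(1))
```

```text
far 3.45 [531.3 535.4 539.4]
near 3.69 [431.6 436.  440.3]
```

Estimates so far:

| Item | Value |
|---|---|
| Stand centre | (485.8, 160.7) |
| Stand yaw | about -93.6° |
| Plate yaw | about -88.9° |
| Grip point | about (486, 262) |
| Slide still to go | about 107 mm |

Next I descend to the grip.

```bash
python3 -c "
from h import *
print(env.state()['tcp_rot'],shift([486,262.5,84],91.15))"
```

```text
[ 3.14135897e+00 -1.82009785e-04  1.59463839e+00] (array([ 74.1,   9.5, 245.4]), np.float64(0.22))
```

{"fn": "arm_command", "kwargs": {"targets": [[37,5,30,0,1],[74,9.5,70,0,1],[74,9.5,115,0,1],[74,9.5,155,0,1],[74,9.5,180,0,1]]}}

```text
t: 2.5
eef_pos: [485.0, 262.3, 146.5]
tcp_rot: [-3.139, 0.001, 1.595]
ft_force: [0.7, 0.0, -0.4]
opening: 1.001
grip_force: 0.0
```

{"fn": "arm_command", "kwargs": {"targets": [[0,0,0,0,1],[0,0,0,0,1]]}}

```text
t: 2.7
eef_pos: [486.8, 262.2, 150.0]
tcp_rot: [3.141, -0.0, 1.594]
ft_force: [0.4, 0.3, 0.4]
opening: 1.001
grip_force: 0.0
```

Run:
```python
from h import *
print(env.state()['tcp_rot'],shift([486,262.5,84],91.15))
C=cam('wrist');f=C[0];save('w2',f)
g=cv2.cvtColor(f,cv2.COLOR_RGB2GRAY)
m=(g<45).astype(np.uint8)
for c in cv2.findContours(m,0,2)[0]:
    if 300<cv2.contourArea(c): r=cv2.minAreaRect(c); print(r)
print('expected',proj(C,(486,262.5,116)))
```

```text
[ 3.14121601e+00 -2.33228347e-04  1.59389797e+00] (array([ 0.3, -0.8, 66. ]), np.float64(0.17))
((317.0, 222.5), (77.0, 20.0), 90.0)
((319.5, 279.5), (239.0, 639.0), 90.0)
((592.5, 14.5), (29.0, 93.0), 90.0)
((292.5, 37.5), (75.0, 59.0), 90.0)
((192.50965881347656, 27.859451293945312), (105.50774383544922, 102.84821319580078), 47.08256530761719)
expected [316.93679724 228.54691175]
```

View pics/w2.png

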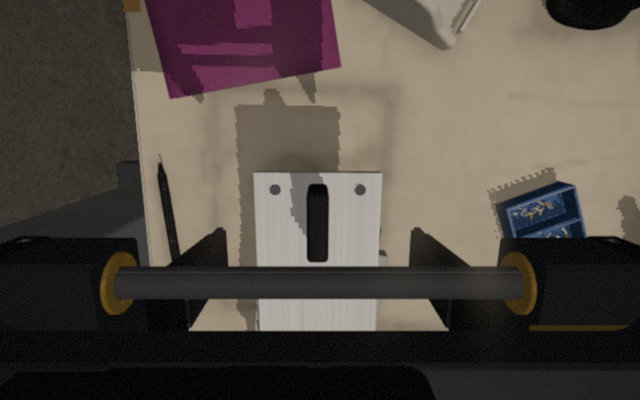

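The block sits at (317,222), matching the lateral prediction, with the fingers straddling it. Now I descend and grip.

{"fn": "arm_command", "kwargs": {"targets": [[0,-0.8,25,0.2,1],[0,-0.8,48,0.2,1],[0,-0.8,60,0.2,1],[0,-0.8,64.5,0.2,1],[0,-0.8,64.5,0.2,1]]}}

```text
t: 3.25
eef_pos: [486.3, 261.8, 85.3]
tcp_rot: [3.141, -0.0, 1.59]
ft_force: [-0.4, -0.5, 0.2]
opening: 0.999
grip_force: 0.0
```

{"fn": "arm_command", "kwargs": {"targets": [[0,0,0,0,0.6],[0,0,0,0,0.4],[0,0,0,0,0.25],[0,0,0,0,0.2],[0,0,0,0,0.17]]}}

```text
t: 3.75
eef_pos: [486.0, 261.6, 84.8]
tcp_rot: [3.141, -0.0, 1.59]
ft_force: [-0.4, 0.4, -0.3]
opening: 0.634
grip_force: 0.0
```

{"fn": "arm_command", "kwargs": {"targets": [[0,0,0,0,0.1],[0,0,0,0,0.05],[0,0,0,0,0],[0,0,0,0,0],[0,0,0,0,0]]}}

```text
t: 4.25
eef_pos: [485.9, 261.6, 84.6]
tcp_rot: [-3.142, -0.0, 1.59]
ft_force: [0.4, 0.4, -0.1]
opening: 0.215
grip_force: 0.0
```

```bash
python3 -c "
from h import *
print(env.state())"
```

```text
{'t': 4.25, 'joints': array([3.74152103e-01, 5.57405210e-01, 1.86746064e+00, 6.51394630e-05,
       7.16740885e-01, 3.55316630e-01]), 'qvel': array([ 0.00144992, -0.00240448,  0.00111832,  0.00108855,  0.00095075,
        0.000809  ]), 'tau': array([-2.90598400e-04, -5.75458360e+01, -1.78214389e+01,  5.90648199e-02,
        5.63444497e-03,  4.50008679e-05]), 'eef_pos': array([485.90895079, 261.60145161,  84.61959762]), 'tcp_rot': array([-3.14156457e+00, -3.52199427e-05,  1.58958269e+00]), 'ft_force': array([ 0.42425293,  0.4065824 , -0.08267752]), 'moment': array([-0.08376984,  0.11073452, -0.0002665 ]), 'grip_force': 0.0, 'opening': 0.21451520154932274}
```

{"fn": "arm_command", "kwargs": {"targets": [[0,0,0,0,0],[0,0,0,0,0],[0,0,0,0,0],[0,0,0,0,0]]}}

```text
t: 4.65
eef_pos: [486.0, 261.6, 84.6]
tcp_rot: [3.141, -0.0, 1.59]
ft_force: [-0.1, -0.6, 0.0]
opening: 0.144
grip_force: 30.0
```

```bash
cat > meas.py <<'E'
from h import *
def edges():
    C=cam('top');f=C[0];hsv=cv2.cvtColor(f,cv2.COLOR_RGB2HSV)
    m=((hsv[...,1]<30)&(hsv[...,2]>165)).astype(np.uint8); m[:180]=0;m[240:]=0;m[:,:205]=0;m[:,400:]=0
    m=cv2.morphologyEx(m,cv2.MORPH_CLOSE,np.ones((5,5)))
    m=cv2.morphologyEx(m,cv2.MORPH_OPEN,np.ones((7,7)))
    c=max(cv2.findContours(m,0,2)[0],key=cv2.contourArea)
    r=cv2.minAreaRect(c);b=cv2.boxPoints(r)+0.
    P=np.array([ray(C,*p,80) for p in b]);i=np.argsort(P[:,1])
    return C,r,P[i]
if __name__=='__main__':
    C,r,P=edges();print(r[1:],'outer end',P[:2].mean(0).round(1),'inner',P[2:].mean(0).round(1))
    s=env.state();print(s['t'],s['eef_pos'].round(1),s['tcp_rot'].round(4),s['ft_force'].round(1),s['moment'].round(2),s['grip_force'],s['opening'])
E
python3 meas.py
```

```text
((45.0, 87.0), 90.0) outer end [482.5  52.7  80. ] inner [486.8 237.4  80. ]
4.7 [486.  261.6  84.7] [ 3.1414e+00 -1.0000e-04  1.5896e+00] [ 0.8 -0.  -0.8] [-0.13 -0.06  0.19] 30.000725984573364 0.14572147591128234
```

{"fn": "arm_command", "kwargs": {"targets": [[-1,0.1,0.2,0.2,0],[-3,0.3,0.3,0.6,0],[-6,0.7,0.4,1.1,0],[-9,1.1,0.5,1.6,0],[-12,1.4,0.5,2.1,0]]}}

```text
t: 5.2
eef_pos: [488.0, 249.9, 84.6]
tcp_rot: [3.14, -0.001, 1.552]
ft_force: [0.2, 5.6, 4.4]
opening: 0.146
grip_force: 30.0
```

```bash
python3 meas.py; python3 -c "
from h import *
print(shift([490.2,231.6,84.2],86.4))"
```

```text
((43.0, 85.0), 90.0) outer end [484.4  42.1  80. ] inner [488.5 222.5  80. ]
5.25 [488.1 249.6  84.7] [ 3.1403e+00 -1.0000e-03  1.5512e+00] [0.7 3.8 5.7] [ 0.3   0.1  -0.02] 30.00348597764969 0.14622753573189304
(array([-18. ,   2.5,   0.4]), np.float64(2.48))
```

{"fn": "arm_command", "kwargs": {"targets": [[-3,0.4,0,0.5,0],[-7,0.9,0,1,0],[-11,1.5,0,1.6,0],[-15,2.1,0,2.1,0],[-18,2.5,0,2.5,0]]}}

```text
t: 5.75
eef_pos: [490.1, 231.8, 84.6]
tcp_rot: [3.141, -0.001, 1.508]
ft_force: [-0.4, 6.2, 5.4]
opening: 0.148
grip_force: 30.0
```

```bash
python3 meas.py; python3 -c "
from h import *
print(shift([485.8,165,84.2],86.4))"
```

```text
((83.69306945800781, 43.325355529785156), 2.2906100749969482) outer end [477.3  23.7  80. ] inner [488.5 200.9  80. ]
5.8 [490.1 231.5  84.6] [ 3.1405e+00 -9.0000e-04  1.5079e+00] [1.1 3.2 5.1] [ 0.26  0.14 -0.  ] 30.002772510051727 0.14609098431519166
(array([-66.7,  -0.1,   0.4]), np.float64(-0.0))
```

{"fn": "arm_command", "kwargs": {"targets": [[-2,0,0,0,0],[-5,0,0,0,0],[-9,0,0,0,0],[-13,0,0,0,0],[-17,0,0,0,0]]}}

```text
t: 6.3
eef_pos: [489.0, 215.0, 84.6]
tcp_rot: [3.14, -0.001, 1.509]
ft_force: [0.1, 7.6, 5.5]
opening: 0.147
grip_force: 30.0
```

{"fn": "arm_command", "kwargs": {"targets": [[-4,0,0,0,0],[-8,0,0,0,0],[-12,0,0,0,0],[-16,0,0,0,0],[-20,0,0,0,0]]}}

```text
t: 6.8
eef_pos: [487.8, 195.0, 84.6]
tcp_rot: [3.141, -0.001, 1.509]
ft_force: [0.8, 7.8, 6.3]
opening: 0.148
grip_force: 30.0
```

{"fn": "arm_command", "kwargs": {"targets": [[-4,0,0,0,0],[-8,0,0,0,0],[-11,0,0,0,0],[-13,0,0,0,0],[-14,0,0,0,0]]}}

```text
t: 7.3
eef_pos: [486.9, 181.0, 84.6]
tcp_rot: [3.141, -0.001, 1.508]
ft_force: [0.5, 6.3, 6.1]
opening: 0.146
grip_force: 30.0
```

```bash
python3 meas.py
python3 - <<'E'
from h import *
C=cam('top');f=C[0];save('top2',f)
S=cam('scene');save('scene2',S[0])
W=cam('wrist');save('wr2',W[0]);np.save('wr2T',W[4])
a=cv2.resize(f[160:245,215:395],(792,374),interpolation=cv2.INTER_CUBIC)
save('t2',a)
E
```

```text
((74.40117645263672, 43.85359191894531), 1.7899105548858643) outer end [475.6 -26.8  80. ] inner [484.1 130.4  80. ]
7.35 [486.9 180.9  84.6] [ 3.1405e+00 -9.0000e-04  1.5086e+00] [0.6 5.4 6.4] [ 0.65  0.16 -0.06] 30.003912448883057 0.1457203624608743
```

View pics/t2.png

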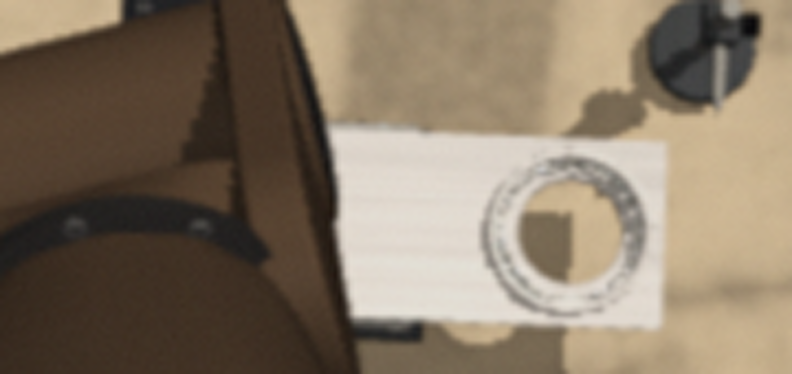

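The top crop shows the plate's end at (667,142)–(662,327) and the pointer tip at (717,112). I fit the edges at sub-pixel precision and check the squareness in the wrist picture.

```bash
cat > fine.py <<'E'
from h import *
def cross(p,lo,hi,sgn):
    # subpixel strongest step position along a profile
    d=np.diff(p.astype(float))*sgn; i=int(np.argmax(d)); j=np.arange(max(i-1,0),min(i+2,len(d)))
    w=np.clip(d[j],0,None); return lo+(w*(j+.5)).sum()/w.sum()
def fit(C,x,y,ax):
    E=np.array([ray(C,a,b,80)[:2] for a,b in zip(x,y)]);
    for _ in range(3):
        k=np.polyfit(E[:,1-ax],E[:,ax],1);r=abs(E[:,ax]-np.polyval(k,E[:,1-ax]));E=E[r<max(1.5*np.median(r)*1.5,.3)]
    return k
def fine():
    C=cam('top');f=C[0];b=f[...,2]  # blue: plate grey vs. tan bench
    e=fit_end(C,b); return C,e
def fit_end(C,b):
    # end edge
    ys=np.arange(196,231); x0=350 
    u0=proj(C,(476,0,80))[0]
    xs=[cross(b[v,x0:x0+50],x0,0,-1) for v in ys]; 
    return fit(C,xs,ys,1),xs
if __name__=='__main__':
    C,(k,xs)=fine();b=C[0][...,2]
    print('end px',np.round(xs,1)); print('end line slope deg',np.degrees(np.arctan(k[0])),'y at x=476,532:',np.polyval(k,[476,532]))
    # far, near edges
    us=np.arange(300,int(np.median(xs))-3)
    fa=[cross(b[180:200,u],180,0,1) for u in us]; ne=[cross(b[222:245,u],222,0,-1) for u in us]
    print('far',np.round(fa,1)[::5],'near',np.round(ne,1)[::5])
    for n,q in(('far',fa),('near',ne)):
        kk=fit(C,us,q,0);print(n,np.degrees(np.arctan(kk[0])),np.polyval(kk,[0,60,90]))
    # pointer tip: bright blob column profile
    print(C[0][176:192,374:384].sum(2)//3)
E
python3 fine.py
```

```text
end px [366.2 365.9 365.9 366.2 365.9 365.7 365.7 365.8 365.7 365.8 365.7 365.7
 365.6 365.6 365.6 365.8 365.6 365.5 365.5 365.6 365.6 365.4 356.8 356.8
 365.4 365.4 365.4 365.4 365.3 365.2 365.2 365.3 365.2 365.3 365.2]
end line slope deg -3.0903566463328533 y at x=476,532: [-28.64793625 -31.67133501]
far [187.8 189.2 189.5 189.6 189.8 190.3 190.3 190.4 190.7 190.9 191.3 190.7
 191.4] near [231.8 231.8 232.4 232.6 232.7 232.8 232.7 233.3 233.7 233.8 226.3 233.8
 233.8]
far 3.741296856421264 [520.18696975 524.11042455 526.07215195]
near 3.180370093170582 [429.86284751 433.19674805 434.86369832]
[[ 69  65  69 107 139 122  87  69  69  68]
 [ 69  66  71 109 141 120  83  66  66  71]
 [ 69  67  73 111 143 119  84  66  64  77]
 [ 68  66  73 113 142 120  80  64  74 106]
 [ 68  66  71 114 142 116  78  86 119 151]
 [ 62  61  68 110 139 114 101 135 162 172]
 [ 49  47  59 101 135 137 148 169 176 178]
 [ 67  78  85 104 141 162 173 176 178 177]
 [104 140 149 132 145 168 177 177 177 178]
 [129 160 171 158 159 173 179 177 177 176]
 [166 173 175 167 171 177 179 178 178 177]
 [178 179 179 176 178 180 178 177 178 177]
 [177 178 179 179 180 179 178 178 178 178]
 [178 177 178 178 176 177 176 176 177 176]
 [175 176 177 177 176 176 176 176 176 175]
 [175 176 177 177 175 175 175 175 176 175]]
```

```bash
python3 -c "
from h import *
f=cv2.cvtColor(cv2.imread('pics/wr2.png'),cv2.COLOR_BGR2RGB)
a=cv2.resize(f[120:275,190:450],(788,470),interpolation=cv2.INTER_CUBIC);save('w3',np.clip(a*1.3,0,255).astype(np.uint8))"
```

```text
(no output)
```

View pics/w3.png

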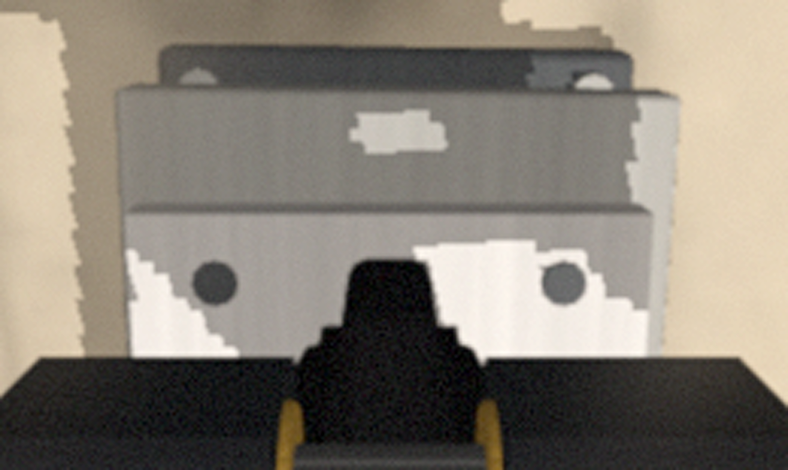

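The wrist crop shows the stand's inner edge (117,90)–(678,97), its far edge down to (661,355), and the plate's inner end (127,208)–(652,212) with the long edges down to (132,355) and (648,355).

Run:
```python
from h import *
f=cv2.cvtColor(cv2.imread('pics/wr2.png'),cv2.COLOR_BGR2RGB)
C=cam('wrist');C=(f,)+C[1:4]+(np.load('wr2T.npy'),)
b=f.astype(int).sum(2)//3
def W(u,v,z):return ray(C,190+u/3.03-.33,120+v/3.03-.33,z)[:2].round(1)
for n,u,v,z in(('s_ni',117,90,70),('s_fi',678,97,70),('s_f2',661,355,70),('p_ni',127,208,80),('p_fi',652,212,80),('p_n2',132,355,80),('p_f2',648,355,80)):print(n,W(u,v,z))
def sub(a,sg=0):
    d=np.diff(a.astype(float));d=abs(d) if sg==0 else d*sg
    i=np.argmax(d);j=np.arange(max(i-1,0),min(i+2,len(d)));w=np.clip(d[j],0,None);return (w*(j+.5)).sum()/w.sum()
def line(pts,z,ax):
    E=np.array([ray(C,*p,z)[:2] for p in pts])
    for _ in range(4):
        k=np.polyfit(E[:,1-ax],E[:,ax],1);r=abs(E[:,ax]-np.polyval(k,E[:,1-ax]));E=E[r<=max(2.5*np.median(r),.15)]
    return np.degrees(np.arctan(k[0])).round(2),k,len(E),np.median(r).round(2)
cols=range(235,400)
a=line([(u,143+sub(b[143:156,u],1)) for u in cols if not 300<u<340],70,1);print('stand inner',a[0],np.polyval(a[1],[440,490,540]).round(1),a[2:])
a=line([(u,184+sub(b[184:194,u])) for u in cols if not 320<u<340],80,1);print('plate inner',a[0],np.polyval(a[1],[440,490,540]).round(1),a[2:])
rows=range(196,236)
for n,lo,hi,z,rr,s in(('plate near',228,238,80,range(206,236),0),('plate far',401,407,80,range(222,236),-1),('stand far',406,418,70,range(155,236),0),('stand near',225,234,70,range(152,186),0)):
    a=line([(lo+sub(b[v,lo:hi],s),v) for v in rr],z,0);print(n,a[0],np.polyval(a[1],[160,180,210,225]).round(1),a[2:])
```

```text
s_ni [442.6 234.2]
s_fi [540.3 226.8]
s_f2 [537.2 179.4]
p_ni [444.5 215. ]
p_fi [533.2 208.7]
p_n2 [442.2 188.9]
p_f2 [532.4 183.2]
stand inner -4.31 [234.7 230.9 227.1] (75, np.float64(0.04))
plate inner -3.55 [214.4 211.3 208.2] (128, np.float64(0.05))
plate near 4.45 [439.8 441.4 443.7 444.9] (19, np.float64(0.02))
plate far 2.9 [530.8 531.8 533.3 534.1] (14, np.float64(0.04))
stand far 4.14 [536.1 537.5 539.7 540.8] (61, np.float64(0.26))
stand near 4.41 [436.2 437.7 440.  441.2] (28, np.float64(0.08))
```

{"fn": "arm_command", "kwargs": {"targets": [[-2,0.1,0,0.1,0],[-6,0.2,0,0.2,0],[-10,0.4,0,0.4,0],[-14,0.6,0,0.5,0],[-17,0.8,0,0.6,0]]}}

```text
t: 8.1
eef_pos: [486.6, 164.0, 84.6]
tcp_rot: [3.141, -0.001, 1.498]
ft_force: [-0.4, 8.3, 5.7]
opening: 0.142
grip_force: 30.0
```

{"fn": "arm_command", "kwargs": {"targets": [[-2,0,0,0,0],[-3,0,0,0,0],[-4,0,0,0,0],[-4,0,0,0,0],[-4,0,0,0,0]]}}

```text
t: 8.6
eef_pos: [486.4, 160.0, 84.6]
tcp_rot: [3.14, -0.001, 1.498]
ft_force: [1.4, 5.9, 6.0]
opening: 0.145
grip_force: 30.0
```

```bash
sed -i 's/^    u0=.*$//; s/x0=350/x0=360/' fine.py && python3 fine.py | head -12
python3 - <<'E'
from h import *
s=env.state();print(s['t'],s['eef_pos'].round(1),s['tcp_rot'].round(4),s['ft_force'].round(1),s['moment'].round(2))
T=cam('top');S=cam('scene')
print('tip top',ray(T,377.85,185,85))
W=cam('wrist');save('wr3',W[0]);np.save('wr3T',W[4])
a=cv2.resize(S[0][185:265,300:400],None,fx=4,fy=4,interpolation=cv2.INTER_CUBIC)
w=cv2.resize(W[0][60:275,190:450],None,fx=1.5,fy=1.5)
h=np.zeros((330,800,3),np.uint8);h[:320,:400]=a;h[:322,405:795]=w[:322,:390];save('c3',h)
E
```

```text
end px [376.2 376.2 375.9 375.8 375.8 375.8 375.8 375.8 375.7 375.8 375.7 367.6
 375.6 375.6 375.6 369.  369.1 375.8 375.6 368.1 375.3 375.4 375.5 366.9
 366.8 375.3 375.2 375.3 375.3 375.3 374.9 374.8 374.8 374.8 374.8]
end line slope deg -3.9580007391101644 y at x=476,532: [-49.63846252 -53.51311595]
far [187.5 188.7 189.4 189.6 189.8 190.3 190.4 190.6 191.2 191.2 191.3 190.7
 188.4 184.5 185.5] near [236.6 225.2 232.4 232.6 232.8 232.8 232.8 238.6 233.8 233.9 234.4 234.5
 234.6 234.7 235.4]
far 3.970501726901939 [519.73560915 523.90017741 525.98246155]
near 3.8658897779707746 [428.68599107 432.74049601 434.76774848]
[[ 70  66  69 109 140 123  87  71  69  69]
 [ 69  66  71 109 141 122  84  69  67  69]
 [ 68  67  72 112 143 120  83  67  65  77]
8.65 [486.4 160.   84.6] [ 3.1405e+00 -8.0000e-04  1.4981e+00] [0.2 5.  6.8] [ 0.74  0.13 -0.07]
tip top [531.28829111 -55.83341217  85.        ]
```

View pics/c3.png

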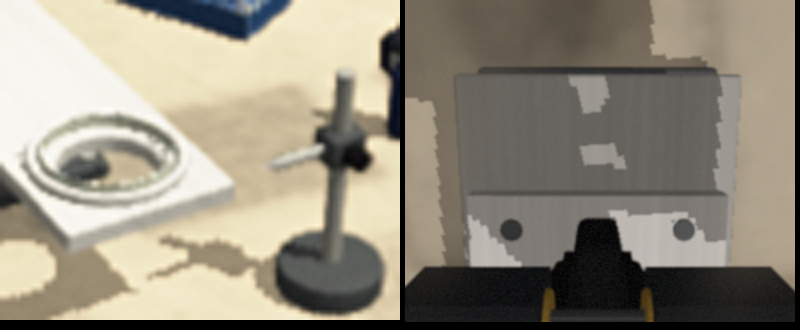

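In the scene crop the tip is at (268,165) and the plate's far end corner at (234,188). The wrist crop shows the plate's inner end parallel to the stand's inner edge, with similar margins on both sides.

Run:
```python
from h import *
S=cam('scene')
q=lambda u,v,z:ray(S,300+u/4-.375,185+v/4-.375,z)[:2]
t=q(268,165,85);c=q(234,188,80);d=np.array([-np.sin(np.radians(4.1)),-np.cos(np.radians(4.1))])
print('scene tip',t,'corner',c,'remaining',(t-c)@d)
f=cv2.cvtColor(cv2.imread('pics/wr3.png'),cv2.COLOR_BGR2RGB)
C=cam('wrist');C=(f,)+C[1:4]+(np.load('wr3T.npy'),);b=f.astype(int).sum(2)//3
def sub(a,s):
    d=np.diff(a.astype(float));d=abs(d) if s==0 else d*s
    i=np.argmax(d);j=np.arange(max(i-1,0),min(i+2,len(d)));w=np.clip(d[j],0,None);return (w*(j+.5)).sum()/w.sum()
def line(p,z,ax):
    E=np.array([ray(C,*x,z)[:2] for x in p])
    for _ in range(4):
        k=np.polyfit(E[:,1-ax],E[:,ax],1);r=abs(E[:,ax]-np.polyval(k,E[:,1-ax]));E=E[r<=max(2.5*np.median(r),.15)]
    return k,len(E),r.max().round(2)
def show(n,p,z,ax,at):
    k,m,r=line(p,z,ax);print(n,np.degrees(np.arctan(k[0])).round(2),np.polyval(k,at).round(1),m,r)
show('stand inner',[(u,103+sub(b[103:116,u],1)) for u in range(230,405) if not 290<u<330],70,1,[440,490,540])
show('plate inner',[(u,182+sub(b[182:194,u],0)) for u in range(236,400) if not 300<u<335],80,1,[440,490,540])
for n,u0,v0,u1,v1,z,w,sg,va,vb in(('plate near',232,192,235,236,80,4,0,208,236),('plate far',404,192,402,236,80,4,0,192,236),('stand near',224,110,231,186,70,4,0,112,184),('stand far',413,112,407,236,70,4,0,116,236)):
    P=[]
    for v in range(va,vb):
        x=int(round(u0+(u1-u0)*(v-v0)/(v1-v0)))-w; P.append((x+sub(b[v,x:x+2*w+1],sg),v))
    show(n,P,z,0,[160,180,200,220])
```

```text
scene tip [534.87201313 -55.35541771] corner [513.92736631 -56.47394345] remaining -2.6131519105564
stand inner -4.22 [234.6 230.9 227.2] 86 0.22
plate inner -4.19 [194.  190.3 186.7] 120 0.15
plate near 4.96 [440.9 442.7 444.4 446.1] 18 0.12
plate far 3.66 [531.5 532.7 534.  535.3] 42 0.14
stand near 2.75 [438.2 439.1 440.1 441.1] 47 0.22
stand far 6.15 [534.2 536.4 538.5 540.7] 82 0.63
```

```bash
python3 - <<'E'
from h import *
S=cam('scene');T=cam('top')
def s(p): return ((proj(S,p)-[300,185]+.375)*4).round(1)
k=np.radians(4.1);d=np.array([-np.sin(k),-np.cos(k)]);n=np.array([np.cos(k),-np.sin(k)])
print('tip from top',s((531.3,-55.8,85)),'foot axis?')
m=np.array([472.9,-49.4])
for l in(45,-45):
  for z in(80,70): print(l,z,s((*(m+l*n),z)), proj(T,(*(m+l*n),z)).round(1))
# triangulate tip & far corner from both
from scipy.optimize import least_squares as ls
def tri(t,u):
    r=ls(lambda p:np.r_[proj(T,p)-t,proj(S,p)-u],[520,-50,82]);return r.x.round(1),r.fun.round(2)
print('tip',tri([377.85,185],[366.6,225.9]))
print('far corner',tri([376.3,191.9],[300+234/4-.375,185+188/4-.375]))
E
python3 - <<'E'
import sys;sys.path.insert(0,'.')
import os;os.chdir('.')
from h import *
f=cam('scene')[0];
print(f[222:230,360:376].sum(2)//3);print(f[228:238,350:366].sum(2)//3)
E
```

```text
tip from top [262.7 167.6] foot axis?
45 80 [235.6 181.7] [376.3 191.7]
45 70 [234.7 199.1] [375.7 192.2]
-45 80 [ 69.9 234.3] [374.7 234.1]
-45 70 [ 69.9 252.1] [374.1 234.2]
tip (array([532.4, -56.5,  86.2]), array([ 0.36, -0.59, -0.62,  0.1 ]))
far corner (array([517.3, -52.9,  76.8]), array([-0.11,  0.18,  0.19, -0.03]))
[[182 178 178 179 180 181 183 182 180 177 175 174 170 171 188 202]
 [180 177 177 179 180 179 181 177 176 169 166 184 195 195 207 212]
 [176 175 176 177 178 176 178 173 170 184 194 203 206 197 187 174]
 [175 176 178 178 180 177 180 179 182 193 192 183 167 155 146 145]
 [179 180 180 180 184 187 182 168 158 154 147 142 142 160 162 164]
 [184 183 181 180 184 187 185 171 155 143 155 159 166 180 182 181]
 [181 184 183 182 181 183 184 179 174 167 176 179 180 182 182 182]
 [178 181 182 182 181 182 181 181 178 177 178 180 180 181 181 180]]
[[241 241 240 240 241 234 211 186 180 181 181 184 183 182 181 183]
 [241 242 241 241 241 241 234 210 183 177 178 181 182 182 181 182]
 [241 242 242 242 241 241 241 230 196 178 176 178 181 182 183 183]
 [241 242 242 243 239 230 223 205 187 181 179 179 180 181 181 184]
 [241 238 231 227 208 190 181 166 171 185 184 183 180 179 180 182]
 [215 203 188 184 171 167 164 161 171 186 186 185 182 180 179 183]
 [170 162 162 163 164 167 168 166 172 185 186 184 183 182 181 184]
 [160 158 160 162 163 167 171 172 176 181 183 187 187 184 187 193]
 [162 163 164 168 170 173 177 179 182 184 188 192 195 197 198 205]
 [174 174 176 176 178 182 186 191 194 196 199 203 206 208 211 213]]
```

Run:
```python
from h import *
S=cam('scene')
def test(img,mid,yawoff):
    b=img.astype(float).sum(2)/3;k=np.radians(yawoff);n=np.array([np.cos(k),-np.sin(k)]);o=[]
    for l in(-35,-20,0,15,30):
        u,v=proj(S,(*(np.array(mid)+l*n),80));u=int(round(u))
        # exact v at this column by line interp
        A=proj(S,(*(np.array(mid)-45*n),80));B=proj(S,(*(np.array(mid)+45*n),80));v=A[1]+(B[1]-A[1])*(u-A[0])/(B[0]-A[0])
        lo=int(v)-5;p=b[lo:lo+12,u];d=-np.diff(p);i=d.argmax();j=np.arange(max(i-1,0),min(i+2,11));w=np.clip(d[j],0,None)
        o.append(lo+(w*(j+.5)).sum()/w.sum()-v)
    return np.round(o,2)
im=lambda n:cv2.cvtColor(cv2.imread(f'pics/{n}.png'),cv2.COLOR_BGR2RGB)
# mid of outer end from top camera
print('start',test(im('scene0'),(489.8,53.3),-1.1))
print('mid',test(im('scene2'),(473.3,-28.5),3.5))
print('now',test(S[0],(472.9,-49.4),4.1))
```

```text
start [4.49 4.59 1.12 0.92 0.78]
mid [0.43 0.55 0.58 0.53 0.58]
now [ 0.56 -4.92  0.54  0.52  0.58]
```

The scene and top views agree that the plate is flat and about 2 mm short of the tip. Last small slide.

{"fn": "arm_command", "kwargs": {"targets": [[-0.7,0,0,0,0],[-1.5,0,0,0,0],[-2.2,0,0,0,0],[-2.2,0,0,0,0],[-2.2,0,0,0,0]]}}

```text
t: 9.6
eef_pos: [486.3, 157.9, 84.6]
tcp_rot: [3.14, -0.001, 1.498]
ft_force: [0.4, 5.8, 6.9]
opening: 0.145
grip_force: 30.0
```

```bash
python3 fine.py | sed -n 4,4p
python3 - <<'E'
from h import *
C=cam('top');S=cam('scene')
s=env.state();print(s['t'],s['eef_pos'].round(1),s['tcp_rot'].round(4),s['ft_force'].round(1),s['qvel'].round(3),s['grip_force'])
a=cv2.resize(C[0][165:245,300:400],(395,316),interpolation=cv2.INTER_CUBIC);b=cv2.resize(S[0][185:265,300:400],(395,316),interpolation=cv2.INTER_CUBIC)
save('fin',np.hstack([a,b]))
E
```

```text
end line slope deg -3.901962281890604 y at x=476,532: [-51.78096219 -55.60058601]
9.75 [486.2 157.9  84.6] [ 3.1405e+00 -9.0000e-04  1.4981e+00] [0.6 5.9 7. ] [-0.001  0.001 -0.001 -0.001  0.     0.   ] 30.004306733608246
```

View pics/fin.png

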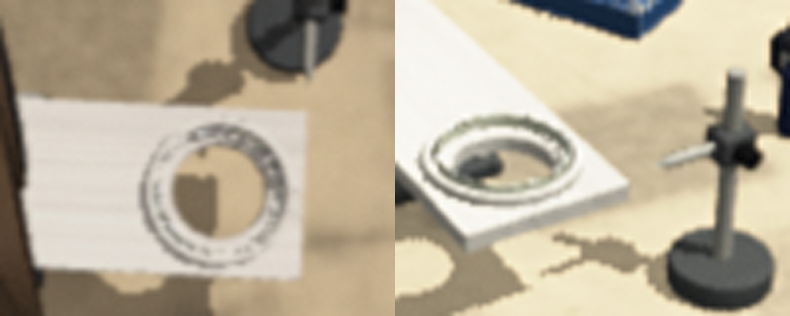

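The final picture shows the plate's end at (305,110), in line with the pointer tip at (308,78) given the stand's slant. The lens is in its seat, and the plate is flat and held at rest.

```bash
python3 -c "
from cell import env
print(env.job_done())"
```

```text
the job is handed in; nothing more can be done
None
```

The job is handed in: the plate's outer end is level with the pointer tip to within about 1 mm by the cameras, with the plate square and centred on the stand, flat, and still gripped at rest.

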